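Put the bottle, cup and vials back in their holders

ROBOT

A 6-joint arm with a two-finger parallel gripper is mounted at the origin on a cart in front of the work surface, level with it; the furniture and walls round the work are solid. World frame = base frame: x ahead of the robot, y to its left, z up, the work surface at z = 0. Lengths are in m, angles in rad, forces in N, time in s.
With the tool pointing down it reaches from about 0.375 to 0.975 m from the base axis. Payload 3.8 kg.
Tool frame: the origin (TCP) lies midway between the tips of the shut fingers; the grasp point (between the pads) lies 19 mm behind it; z points along the fingers, y is the line along which they close (so a half turn about z gives the same grasp; the last joint's range is limited). The gripper opens to 85 mm and grips with 20 to 120 N. Pads are 22 mm wide; open, the fingers measure 114 mm over their backs; the gripper's body (76 mm by 85 mm) begins 54 mm behind the grasp point. The pads swing forward as they close: fully open they stand 13 mm farther back than shut.
Start: joints at [-1.294, 0.264, 1.604, -0, 1.274, -0.037], TCP at [0.208, -0.642, 0.231] pointing down, gripper open.
Joint ranges: [-2.63, 2.63], [-0.94, 2.18], [0.31, 2.57], [-1.31, 4.45], [0, 2.66], [-2.55, 2.55]. Speed limits (rad/s): [2.57, 2.57, 3.14, 3.14, 3.14, 3.14].

INTERFACE

Orientations are given as a rotation vector (axis times angle).
In Python, from workcell import bot, read_camera, camera_info, ticket gives the robot as it stands.
- The arm moves only by the tool servo_tool, never from a script. Its argument "targets" is a list of rows, each an object of numbers: "hand": the closure, from -1 (fully open) to 1 (shut); "x", "y", "z": the shift along the tool's x, y, z as a fraction of full scale; "roll": the turn about the tool's z as a fraction of full scale. In form: [{"hand": .., "x": .., "y": .., "z": .., "roll": ..}, ...]. A call has 1 to 10 rows; each row is the pose to reach, as a shift and turn from the pose commanded when the call began, along the tool's axes at that moment, turning the shorter way round; what a row does not reach only later rows make up. Full scale, the value 1, is 50 cm for a shift and 180 degrees for a turn. A row lasts 1/12 s, in which the tool goes at most 41.7 mm and 7.16 degrees, less where a joint would pass 70% of its speed; a pose out of reach is approached as far as the arm can. A call with a number of a shift or a turn outside -1 to 1 is refused whole. A call with a gripper value outside its range is refused whole. The fingers move at their own pace and stop on an object; "grip_force" is the grip in N (left out, the last holds). Time passes only in rows, so rows that repeat a pose let the fingers close. It gives the time, the measured TCP pose, the force, the opening and the grip force at its end, in the units of the state.
- bot.read_state(): the state, without advancing time (a new reading comes with each control period).
- read_camera(name): name is "scene" or "top"; returns the picture (480x640x3 uint8, red, green, blue); there is no depth.
- camera_info(name): a dict with "fx", "fy", "cx", "cy" (pixels), "eye" and "orientation" of the camera in the world. Camera axes: x right, y down, z forward; pixel columns grow to the right and rows downward; lengths in m; the calibration is good to about 2 mm. A picture is of the moment at which its call begins. camera_info takes no time and is no camera call.
- ticket.finish_job(): hands the job in; it is judged then, once.
The state is a dict: "time": time; "q": joint angles; "joint_vel": joint speeds; "joint_torque": joint torques, N m; "tool_pos": TCP position; "tcp_rot": TCP orientation; "wrist_force": force on the tool from outside, world axes, zero at the start; "torque": the same for the moment, N m; "width": opening from 0.0 (shut) to 1.0 (fully open); "grip_force": force on a finger pad.
Only numpy, scipy, OpenCV 4.12 (cv2) and the standard library are available. Lean on these libraries where they do the work, as an engineer would, in place of code of your own. Each camera call takes 0.05 s, during which the arm holds its last target. There are 200 camera calls.

TASK

Put the four containers that stand about on the table back in their holders, each standing upright on the holder's floor: the tall dropper bottle in the square tray, the lidded specimen cup in the large round dish, and one amber vial in each of the two small round dishes. Do not tip any of them over, and leave the roll of tape and the swab carton where they are.

Things in the scene. Friction and masses are not known exactly. Their poses are not given: they have to be found in the camera images.
- bottle: white dropper bottle, 119 mm tall: body 62 mm across up to the shoulder, below 86 mm; a screw collar 34 mm across from 86 to 103 mm height and a nozzle 20 mm across above that; about 170 g, loose; can be grasped by the collar from above. Origin: centre of its underside, z up.
- cup: white specimen cup with a blue screw lid: tapered cup at most 55 mm across under the lid, lid 61 mm across from 52 to 66 mm height, 66 mm tall, about 45 g, loose; grasp the lid from above. Origin: centre of its underside, z up.
- vial_a: amber injection vial with a red cap, a plain upright cylinder 23 mm across and 46 mm tall (body 0 to 38 mm, cap 20 mm across above), about 20 g, loose; the two vials serve alike. Origin: centre of its underside, z up.
- vial_b: amber injection vial with a green cap, a plain upright cylinder 23 mm across and 46 mm tall (body 0 to 38 mm, cap 20 mm across above), about 20 g, loose; the two vials serve alike. Origin: centre of its underside, z up.
- square_tray: square dark steel tray, fixed: 90 mm square outside, walls 4 mm thick and 10 mm high, inside 82 mm square, floor 3 mm above the table. Origin: centre of its underside, at table height, z up, x and y along its sides.
- large_dish: large round dark steel dish, fixed: floor 3 mm above the table, inside diameter 76 mm, rim 10 mm high and 82 mm across outside. Origin: centre of its underside, at table height, z up.
- small_dish_a: small round dark steel dish, fixed: floor 3 mm above the table, inside diameter 44 mm, rim 10 mm high and 50 mm across outside; alike to the other small dish. Origin: centre of its underside, at table height, z up.
- small_dish_b: small round dark steel dish, fixed: floor 3 mm above the table, inside diameter 44 mm, rim 10 mm high and 50 mm across outside; alike to the other small dish. Origin: centre of its underside, at table height, z up.
- tape: bystander, to be left alone: roll of white tape lying flat, 58 mm across, 25 mm high, loose. Origin: centre of its underside.
- carton: bystander, to be left alone: small open white swab carton, 61 x 62 mm on plan with its flap, 59 mm tall, loose. Origin: near the centre of its underside.

How it is judged:
By the outcome, as a careful person would: the job done as asked, in the order asked, and still so for the second after the job is handed in, with the robot touching nothing.
It also fails if it takes over 99 s, if anything falls off the work surface, if the arm or the gripper's body presses on something with over 40 N, if the wrist force passes 120 N, or if a joint passes its speed limit or range.

## Working session

There is one attempt and no reset: what is moved stays moved. The work goes in short steps, Python scripts to look and compute and a tool call to move; the robot and the scene stay as the last step left them, time stands still between calls to the robot, and variables do not carry over. Pictures are saved under pics/ and viewed, at most 14 in all, crops included, and the job is handed in when it is done.

Besides the shell and the picture viewer there is one more tool, called after ">>>" as name(argument=value, ...) on one line, values as JSON. servo_tool: Moves the arm, as the interface text tells. Its arguments: {"type":"object","properties":{"targets":{"type":"array"},"grip_force":{"type":"number"}},"required":["targets"]}

```bash
mkdir -p pics; ls; python3 - <<'E'
from workcell import bot, read_camera, camera_info
import cv2
for n in("scene","top"):
    cv2.imwrite(f"pics/{n}0.png",read_camera(n)[:,:,::-1]); print(n,camera_info(n))
print(bot.read_state())
E
```

```text
pics
scene {'fx': 540.3991871284521, 'fy': 540.3991871284521, 'cx': 312.65597190916606, 'cy': 236.27385732257167, 'eye': array([1.39924042, 0.35269003, 0.69908454]), 'orientation': array([-1.3537405 , -1.98700698,  1.04662773])}
top {'fx': 474.2579883296476, 'fy': 474.2579883296476, 'cx': 319.9041298515382, 'cy': 230.2732012817853, 'eye': array([ 0.40115079, -0.00821202,  1.19799407]), 'orientation': array([-2.1788415 ,  2.16957299, -0.11407332])}
{'time': 0.1, 'q': array([-1.29387709e+00,  2.64723563e-01,  1.60530537e+00,  1.75023210e-06,
        1.27369985e+00, -3.69107671e-02]), 'joint_vel': array([-0.00131471, -0.00178073, -0.00299812, -0.00026593, -0.00024376,
       -0.00155099]), 'joint_torque': array([ 3.90625200e-04, -5.16704571e+01, -3.68591309e+01, -1.88327463e-04,
        6.29774906e-03, -4.34475317e-05]), 'tool_pos': array([ 0.20817688, -0.64136564,  0.23001902]), 'tcp_rot': array([-3.10090049e+00, -4.90610271e-01,  3.98820957e-04]), 'wrist_force': array([ 0.60029147, -0.31083481,  0.14180684]), 'torque': array([-0.0332221 ,  0.06213445, -0.00063396]), 'grip_force': 0.0, 'width': 0.9980350510276008}
```

View pics/top0.png

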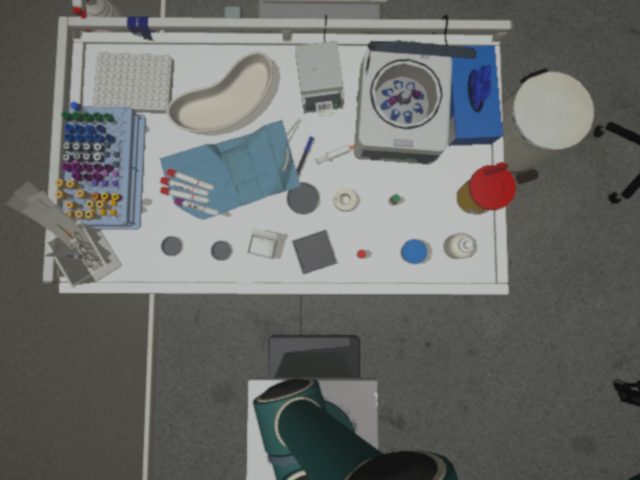

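View pics/scene0.png

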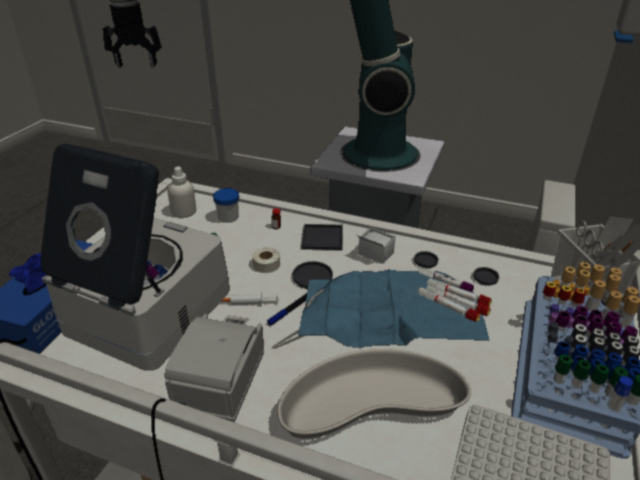

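Top view: bottle (460,245), cup (415,251), red vial (362,254), green vial (397,199), tray (315,252), large dish (303,198), small dishes (221,250) and (172,245), tape (346,200), carton (265,243). The scene view shows all of them upright, with a low ledge on the robot's side.

```bash
cat > h.py <<'E'
import numpy as np,cv2
from scipy.spatial.transform import Rotation as R
from workcell import bot, read_camera, camera_info
def ray(n,uv,z):
    c=camera_info(n);d=R.from_rotvec(c['orientation']).as_matrix()@np.array([(uv[0]-c['cx'])/c['fx'],(uv[1]-c['cy'])/c['fy'],1])
    return c['eye']+d*(z-c['eye'][2])/d[2]
def pix(n,p):
    c=camera_info(n);v=R.from_rotvec(c['orientation']).as_matrix().T@(np.array(p)-c['eye'])
    return np.array([v[0]/v[2]*c['fx']+c['cx'],v[1]/v[2]*c['fy']+c['cy']])
def blob(m,uv,r):
    w=np.zeros(m.shape,np.uint8);cv2.circle(w,tuple(map(int,uv)),r,255,-1)
    k,l,s,c=cv2.connectedComponentsWithStats(((m>0)&(w>0)).astype(np.uint8))
    i=1+np.argmax(s[1:,4]);cs,_=cv2.findContours((l==i).astype(np.uint8),0,2)
    h=cv2.convexHull(max(cs,key=cv2.contourArea))
    return h,s[i]
E
python3 - <<'E'
from h import *
t=cv2.imread('pics/top0.png');s=cv2.imread('pics/scene0.png')
def masks(i):
    h=cv2.cvtColor(i,cv2.COLOR_BGR2HSV);H,S,V=cv2.split(h)
    return dict(blue=(H>100)&(H<125)&(S>120),red=((H<10)|(H>170))&(S>120),green=(H>40)&(H<90)&(S>70),dark=(V<110)&(S<80))
mt,ms=masks(t),masks(s)
def rep(name,n,m,uv,r,z):
    h,st=blob(m,uv,r);a=cv2.minAreaRect(h);M=cv2.moments(h)
    if M['m00']>0: c=(M['m10']/M['m00'],M['m01']/M['m00'])
    else: c=a[0]
    W=np.array([ray(n,p[0],z)[:2] for p in h]); (cw,rad)=cv2.minEnclosingCircle(W.astype(np.float32))
    print(name,n,st,np.round(c,1),'cen',ray(n,c,z)[:2].round(4),'circ',np.round(cw,4),round(rad*2,4),'rect',np.round(cv2.minAreaRect((W*1000).astype(np.float32))[1:] and cv2.minAreaRect((W*1000).astype(np.float32)),1) if 0 else cv2.minAreaRect((W*1000).astype(np.float32)))
rep('cup','top',mt['blue'],(415,251),20,.066); rep('cup','scene',ms['blue'],(227,196),20,.060)
rep('red','top',mt['red'],(362,254),12,.046); rep('red','scene',ms['red'],(276,212),10,.042)
rep('green','top',mt['green'],(397,199),12,.046)
rep('tray','top',mt['dark'],(315,252),32,.008)
rep('tray','scene',ms['dark'],(322,237),32,.010)
for n,c,r in(('L',(303,198),22),('s1',(221,250),15),('s2',(172,245),15)): rep(n,'top',mt['dark'],c,r,.010)
for n,c,r in(('L',(312,275),26),('s1',(426,260),16),('s2',(486,276),18)): rep(n,'scene',ms['dark'],c,r,.010)
im=np.hstack([cv2.resize(x,None,fx=5,fy=5,interpolation=cv2.INTER_CUBIC) for x in (t[215:275,430:490],s[160:220,150:210])])
cv2.imwrite('pics/b.png',im)
cv2.imwrite('pics/c.png',cv2.resize(t[180:275,300:500],None,fx=4,fy=4,interpolation=cv2.INTER_CUBIC))
E
```

```text
cup top [402 240  24  23 429] [414.  251.1] cen [ 0.4636 -0.2408] circ [ 0.4637 -0.2406] 0.0572 rect ((463.93768310546875, -239.6981964111328), (52.6420783996582, 55.28977584838867), 0.23720625042915344)
cup scene [213 188  26  17 344] [225.8 196.1] cen [ 0.4672 -0.2425] circ [ 0.4653 -0.2419] 0.0767 rect ((466.57135009765625, -243.84031677246094), (76.23817443847656, 56.49639892578125), 32.9597282409668)
red top [358 251   7   6  38] [361.  253.5] cen [ 0.4584 -0.1158] circ [ 0.4584 -0.1158] 0.0166 rect ((458.3582763671875, -115.80416870117188), (12.153441429138184, 14.656722068786621), 0.24222905933856964)
red scene [273 208   7  14  72] [276.1 214. ] cen [ 0.4704 -0.113 ] circ [ 0.4714 -0.1117] 0.057 rect ((471.91241455078125, -112.74134826660156), (55.66154861450195, 13.792557716369629), 24.661697387695312)
green top [393 195   6   7  33] [395.5 197.8] cen [ 0.5958 -0.2014] circ [ 0.5956 -0.2017] 0.0161 rect ((595.2802124023438, -201.35235595703125), (12.31772232055664, 15.014065742492676), 89.35858154296875)
tray top [ 293  231   43   42 1170] [314.2 251.7] cen [ 0.4644 -0.0018]
[... 829 characters left out ...]
82 rect ((478.18060302734375, 356.726806640625), (42.6374626159668, 45.42036819458008), 0.258076012134552)
L scene [291 261  47  40 820] [311.3 278. ] cen [0.6177 0.0317] circ [0.6228 0.0325] 0.1244 rect ((618.0753173828125, 24.179645538330078), (88.02386474609375, 112.4593276977539), 69.48192596435547)
s1 scene [412 251  27  18 364] [425.1 259.5] cen [0.4749 0.2316] circ [0.474  0.2316] 0.0624 rect ((473.90673828125, 232.16123962402344), (50.92963409423828, 61.55215072631836), 84.44963073730469)
s2 scene [471 267  28  19 414] [484.9 276. ] cen [0.4861 0.3553] circ [0.4853 0.3556] 0.0618 rect ((485.2885437011719, 355.3644714355469), (50.541343688964844, 60.78474044799805), 80.34222412109375)
```

View pics/b.png

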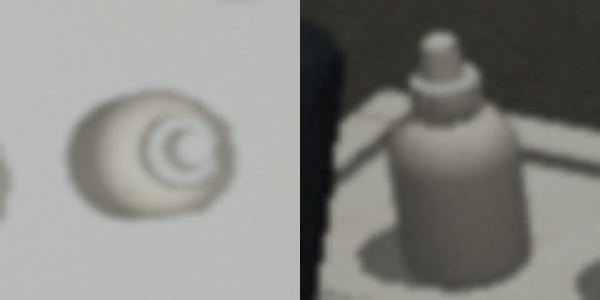

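View pics/c.png

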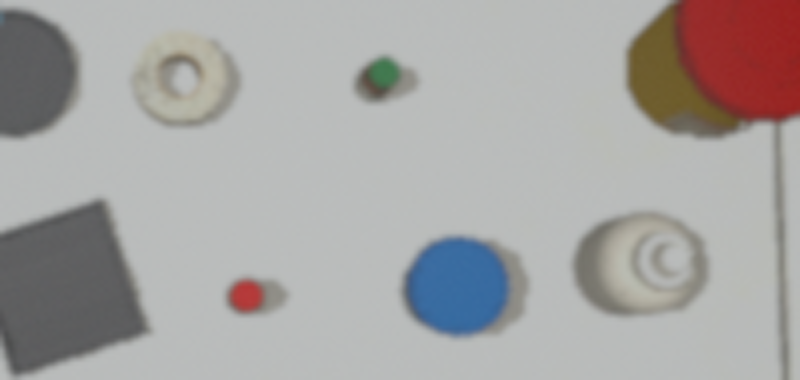

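The crops show the bottle's nozzle at about (466.6,244.6) in the top view and (177.6,167.2) in the scene view. The collar top is at about (465.6,244.6) and (178.8,176.0). The vials are upright, with shadows to the right.

```bash
python3 - <<'E'
from h import *
for n,uv,z in(('top',(466.6,244.6),.119),('top',(465.6,244.6),.103),('scene',(177.6,167.2),.119),('scene',(178.8,176.),.103)): print(n,z,ray(n,uv,z).round(4))
s=bot.read_state();print(R.from_rotvec(s['tcp_rot']).as_matrix().round(3))
E
```

```text
top 0.119 [ 0.4761 -0.3504  0.119 ]
top 0.103 [ 0.4772 -0.3532  0.103 ]
scene 0.119 [ 0.4771 -0.3572  0.119 ]
scene 0.103 [ 0.4881 -0.3496  0.103 ]
[[ 0.951  0.309 -0.001]
 [ 0.309 -0.951  0.002]
 [ 0.    -0.002 -1.   ]]
```

>>> servo_tool(targets=[{"hand": -1,"x": 0.692,"y": -0.383,"z": 0.08,"roll": 0.1},{"hand": -1,"x": 0.692,"y": -0.383,"z": 0.08,"roll": 0.1},{"hand": -1,"x": 0.692,"y": -0.383,"z": 0.08,"roll": 0.1},{"hand": -1,"x": 0.692,"y": -0.383,"z": 0.08,"roll": 0.1},{"hand": -1,"x": 0.692,"y": -0.383,"z": 0.08,"roll": 0.1},{"hand": -1,"x": 0.692,"y": -0.383,"z": 0.08,"roll": 0.1},{"hand": -1,"x": 0.692,"y": -0.383,"z": 0.08,"roll": 0.1},{"hand": -1,"x": 0.692,"y": -0.383,"z": 0.08,"roll": 0.1},{"hand": -1,"x": 0.692,"y": -0.383,"z": 0.08,"roll": 0.1},{"hand": -1,"x": 0.692,"y": -0.383,"z": 0.08,"roll": 0.1}], grip_force=30)

```text
time: 0.93
tool_pos: [0.4803, -0.3492, 0.1902]
tcp_rot: [-3.139, -0.003, 0.0]
wrist_force: [-0.6, 0.0, 0.2]
width: 1.001
grip_force: 0.0
```

>>> servo_tool(targets=[{"hand": -0.4,"x": -0.005,"y": 0.007,"z": 0.1,"roll": 0},{"hand": -0.4,"x": -0.005,"y": 0.007,"z": 0.15,"roll": 0},{"hand": -0.4,"x": -0.005,"y": 0.007,"z": 0.18,"roll": 0},{"hand": -0.4,"x": -0.005,"y": 0.007,"z": 0.2,"roll": 0},{"hand": -0.4,"x": -0.005,"y": 0.007,"z": 0.2,"roll": 0}])

```text
time: 1.35
tool_pos: [0.474, -0.355, 0.088]
tcp_rot: [-3.138, 0.0, 0.007]
wrist_force: [-0.4, -0.1, 0.4]
width: 0.706
grip_force: 0.0
```

```bash
python3 - <<'E'
from h import *
im=read_camera('scene')[:,:,::-1]
cv2.imwrite('pics/b1.png',cv2.resize(im[60:240,100:260],None,fx=3.3,fy=3.3,interpolation=cv2.INTER_CUBIC))
E
```

```text
(no output)
```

View pics/b1.png

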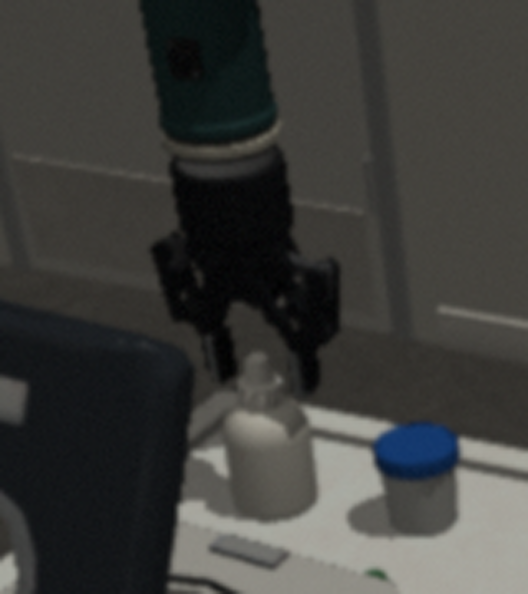

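The fingers straddle the collar (crop about 260,385), with the tips at collar height and clear on both sides. I'll re-centre a little and close.

>>> servo_tool(targets=[{"hand": -0.4,"x": 0.008,"y": -0.005,"z": 0.002,"roll": 0},{"hand": -0.4,"x": 0.008,"y": -0.005,"z": 0.002,"roll": 0},{"hand": 1,"x": 0.008,"y": -0.005,"z": 0.002,"roll": 0},{"hand": 1,"x": 0.008,"y": -0.005,"z": 0.002,"roll": 0},{"hand": 1,"x": 0.008,"y": -0.005,"z": 0.002,"roll": 0},{"hand": 1,"x": 0.008,"y": -0.005,"z": 0.002,"roll": 0},{"hand": 1,"x": 0.008,"y": -0.005,"z": 0.002,"roll": 0},{"hand": 1,"x": 0.008,"y": -0.005,"z": 0.002,"roll": 0}])

```text
time: 2.07
tool_pos: [0.4807, -0.355, 0.0919]
tcp_rot: [3.14, -0.001, 0.003]
wrist_force: [-0.6, -0.5, 6.2]
width: 0.354
grip_force: 29.6
```

>>> servo_tool(targets=[{"hand": 1,"x": 0.008,"y": 0,"z": -0.03,"roll": 0},{"hand": 1,"x": 0.008,"y": 0,"z": -0.06,"roll": 0},{"hand": 1,"x": 0.008,"y": 0,"z": -0.1,"roll": 0},{"hand": 1,"x": 0.008,"y": 0,"z": -0.15,"roll": 0},{"hand": 1,"x": 0.008,"y": 0,"z": -0.19,"roll": 0},{"hand": 1,"x": 0.008,"y": 0,"z": -0.2,"roll": 0},{"hand": 1,"x": 0.008,"y": 0,"z": -0.2,"roll": 0}])

```text
time: 2.65
tool_pos: [0.4847, -0.3548, 0.192]
tcp_rot: [3.139, -0.001, 0.004]
wrist_force: [0.3, -0.5, -1.0]
width: 0.356
grip_force: 29.7
```

```bash
python3 - <<'E'
from h import *
im=read_camera('scene')[:,:,::-1]
cv2.imwrite('pics/b2.png',cv2.resize(im[20:240,100:260],None,fx=2.7,fy=2.7,interpolation=cv2.INTER_CUBIC))
E
```

```text
(no output)
```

View pics/b2.png

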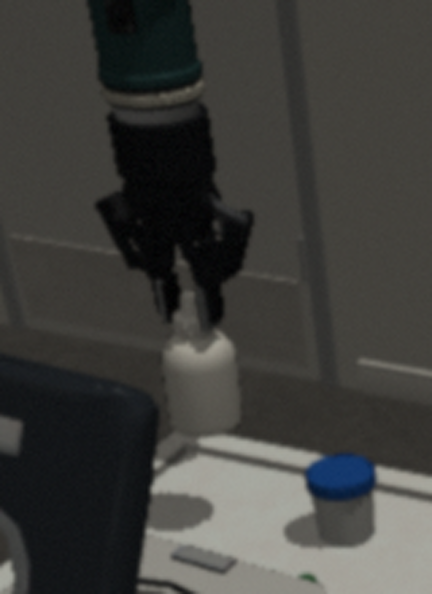

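The bottle is lifted and hangs upright in the grip (crop about 200,380). Next I'll carry it over the cup to the tray.

>>> servo_tool(targets=[{"hand": 1,"x": -0.005,"y": -0.02,"z": 0,"roll": 0},{"hand": 1,"x": -0.01,"y": -0.07,"z": 0,"roll": 0},{"hand": 1,"x": -0.015,"y": -0.14,"z": 0,"roll": 0},{"hand": 1,"x": -0.02,"y": -0.22,"z": 0,"roll": 0},{"hand": 1,"x": -0.025,"y": -0.3,"z": 0,"roll": 0},{"hand": 1,"x": -0.03,"y": -0.38,"z": 0,"roll": 0},{"hand": 1,"x": -0.035,"y": -0.46,"z": 0,"roll": 0},{"hand": 1,"x": -0.037,"y": -0.54,"z": 0,"roll": 0},{"hand": 1,"x": -0.037,"y": -0.61,"z": 0,"roll": 0},{"hand": 1,"x": -0.037,"y": -0.66,"z": 0,"roll": 0}])

```text
time: 3.53
tool_pos: [0.4627, -0.0207, 0.1879]
tcp_rot: [-3.14, -0.001, 0.007]
wrist_force: [0.4, -0.6, -0.8]
width: 0.354
grip_force: 29.8
```

>>> servo_tool(targets=[{"hand": 1,"x": 0,"y": -0.03,"z": 0,"roll": 0},{"hand": 1,"x": 0,"y": -0.046,"z": 0,"roll": 0},{"hand": 1,"x": 0,"y": -0.046,"z": 0,"roll": 0},{"hand": 1,"x": 0,"y": -0.046,"z": 0,"roll": 0}])

```text
time: 3.87
tool_pos: [0.4645, -0.0011, 0.1891]
tcp_rot: [3.141, 0.001, -0.003]
wrist_force: [0.4, -0.3, -1.7]
width: 0.357
grip_force: 29.8
```

>>> servo_tool(targets=[{"hand": 1,"x": 0.003,"y": 0,"z": 0.03,"roll": 0},{"hand": 1,"x": 0.003,"y": 0,"z": 0.07,"roll": 0},{"hand": 1,"x": 0.003,"y": 0,"z": 0.11,"roll": 0},{"hand": 1,"x": 0.003,"y": 0,"z": 0.14,"roll": 0},{"hand": 1,"x": 0.003,"y": 0,"z": 0.16,"roll": 0},{"hand": 1,"x": 0.003,"y": 0,"z": 0.175,"roll": 0},{"hand": 1,"x": 0.003,"y": 0,"z": 0.182,"roll": 0},{"hand": 1,"x": 0.003,"y": 0,"z": 0.186,"roll": 0},{"hand": 1,"x": 0.003,"y": 0,"z": 0.188,"roll": 0},{"hand": 1,"x": 0.003,"y": 0,"z": 0.188,"roll": 0}])

```text
time: 4.7
tool_pos: [0.4676, -0.0012, 0.0969]
tcp_rot: [3.141, -0.001, 0.002]
wrist_force: [-0.2, -0.5, -1.4]
width: 0.355
grip_force: 29.8
```

```bash
python3 - <<'E'
from h import *
im=read_camera('scene')[:,:,::-1]
cv2.imwrite('pics/b3.png',cv2.resize(im[120:280,200:480],None,fx=2.7,fy=2.7,interpolation=cv2.INTER_CUBIC))
E
```

```text
(no output)
```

View pics/b3.png

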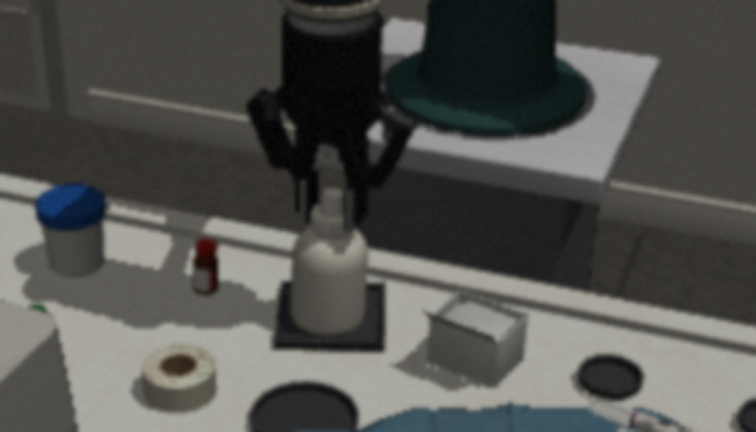

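The bottle stands inside the tray walls, near the centre (crop about 330,290). I'll lower the last millimetres and release gently.

>>> servo_tool(targets=[{"hand": 1,"x": 0,"y": 0,"z": 0.003,"roll": 0},{"hand": 1,"x": 0,"y": 0,"z": 0.006,"roll": 0},{"hand": 1,"x": 0,"y": 0,"z": 0.006,"roll": 0},{"hand": 0.25,"x": 0,"y": 0,"z": 0.006,"roll": 0},{"hand": 0.2,"x": 0,"y": 0,"z": 0.006,"roll": 0},{"hand": 0.1,"x": 0,"y": 0,"z": 0.006,"roll": 0},{"hand": -0.1,"x": 0,"y": 0,"z": 0.006,"roll": 0},{"hand": -0.3,"x": 0,"y": 0,"z": 0.006,"roll": 0},{"hand": -0.5,"x": 0,"y": 0,"z": 0.006,"roll": 0},{"hand": -0.5,"x": 0,"y": 0,"z": 0.0,"roll": 0}])

```text
time: 5.58
tool_pos: [0.4663, -0.001, 0.0956]
tcp_rot: [-3.141, 0.001, 0.002]
wrist_force: [0.1, 0.2, 0.0]
width: 0.747
grip_force: 0.0
```

>>> servo_tool(targets=[{"hand": -0.7,"x": 0,"y": 0,"z": -0.04,"roll": 0},{"hand": -1,"x": 0,"y": 0,"z": -0.1,"roll": 0},{"hand": -1,"x": 0,"y": 0.05,"z": -0.15,"roll": 0},{"hand": -1,"x": 0,"y": 0.13,"z": -0.17,"roll": 0},{"hand": -1,"x": 0,"y": 0.21,"z": -0.17,"roll": 0},{"hand": -1,"x": 0,"y": 0.29,"z": -0.17,"roll": 0},{"hand": -1,"x": 0,"y": 0.37,"z": -0.17,"roll": 0},{"hand": -1,"x": 0,"y": 0.44,"z": -0.15,"roll": 0},{"hand": -1,"x": -0.004,"y": 0.479,"z": -0.1,"roll": 0},{"hand": -1,"x": -0.006,"y": 0.479,"z": -0.06,"roll": 0}])

```text
time: 6.42
tool_pos: [0.4646, -0.2452, 0.1267]
tcp_rot: [3.138, -0.006, 0.004]
wrist_force: [-0.7, 0.6, -1.0]
width: 1.001
grip_force: 0.0
```

>>> servo_tool(targets=[{"hand": -1,"x": 0,"y": 0,"z": 0,"roll": 0},{"hand": -1,"x": 0,"y": 0,"z": 0,"roll": 0},{"hand": -1,"x": 0,"y": 0,"z": 0,"roll": 0}])

```text
time: 6.67
tool_pos: [0.4644, -0.2403, 0.1271]
tcp_rot: [3.141, 0.0, 0.001]
wrist_force: [0.2, 0.7, -0.9]
width: 0.998
grip_force: 0.0
```

```bash
python3 - <<'E'
from h import *
im=read_camera('scene')[:,:,::-1]
cv2.imwrite('pics/b4.png',cv2.resize(im[80:300,160:440],None,fx=2.7,fy=2.7,interpolation=cv2.INTER_CUBIC))
E
```

```text
(no output)
```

View pics/b4.png

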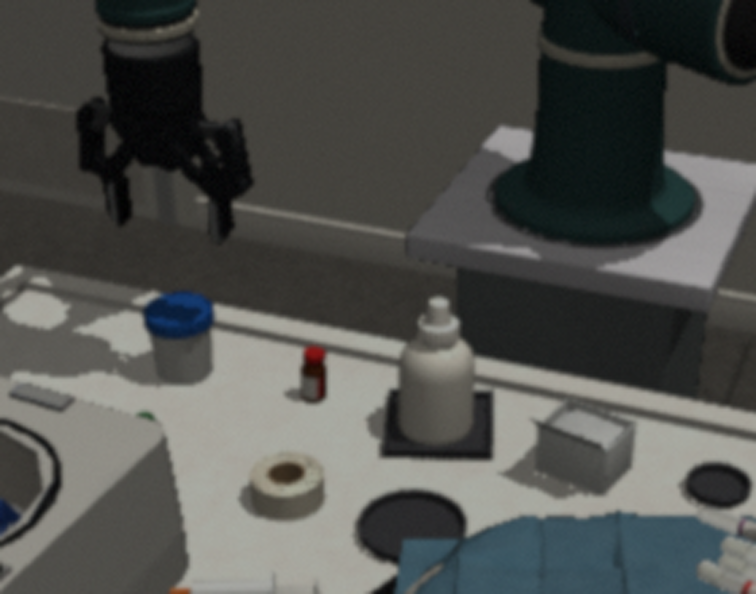

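The bottle stands upright in the tray (crop about 437,390), and the open gripper is centred over the cup. I'll descend and grasp the lid.

>>> servo_tool(targets=[{"hand": -1,"x": 0,"y": 0,"z": 0.06,"roll": 0},{"hand": -1,"x": 0,"y": 0,"z": 0.11,"roll": 0},{"hand": -1,"x": 0,"y": 0,"z": 0.15,"roll": 0},{"hand": -1,"x": 0,"y": 0,"z": 0.18,"roll": 0},{"hand": -1,"x": 0,"y": 0,"z": 0.18,"roll": 0},{"hand": -0.2,"x": 0,"y": 0,"z": 0.18,"roll": 0},{"hand": 1,"x": 0,"y": 0,"z": 0.18,"roll": 0},{"hand": 1,"x": 0,"y": 0,"z": 0.18,"roll": 0},{"hand": 1,"x": 0,"y": 0,"z": 0.18,"roll": 0},{"hand": 1,"x": 0,"y": 0,"z": 0.18,"roll": 0}], grip_force=25)

```text
time: 7.55
tool_pos: [0.466, -0.2414, 0.0388]
tcp_rot: [3.14, -0.001, 0.007]
wrist_force: [0.8, 2.3, 6.8]
width: 0.688
grip_force: 27.3
```

>>> servo_tool(targets=[{"hand": 1,"x": 0,"y": 0,"z": -0.02,"roll": 0},{"hand": 1,"x": 0,"y": 0,"z": -0.05,"roll": 0},{"hand": 1,"x": 0,"y": 0,"z": -0.1,"roll": 0},{"hand": 1,"x": 0,"y": 0,"z": -0.15,"roll": 0},{"hand": 1,"x": 0,"y": 0,"z": -0.18,"roll": 0},{"hand": 1,"x": 0,"y": 0,"z": -0.18,"roll": 0},{"hand": 1,"x": 0,"y": 0,"z": -0.18,"roll": 0}])

```text
time: 8.13
tool_pos: [0.4647, -0.2411, 0.1279]
tcp_rot: [3.14, -0.001, 0.005]
wrist_force: [-0.3, 0.7, -1.6]
width: 0.691
grip_force: 27.3
```

```bash
python3 - <<'E'
from h import *
im=read_camera('scene')[:,:,::-1]
cv2.imwrite('pics/b5.png',cv2.resize(im[80:300,160:440],None,fx=2.7,fy=2.7,interpolation=cv2.INTER_CUBIC))
E
```

```text
(no output)
```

View pics/b5.png

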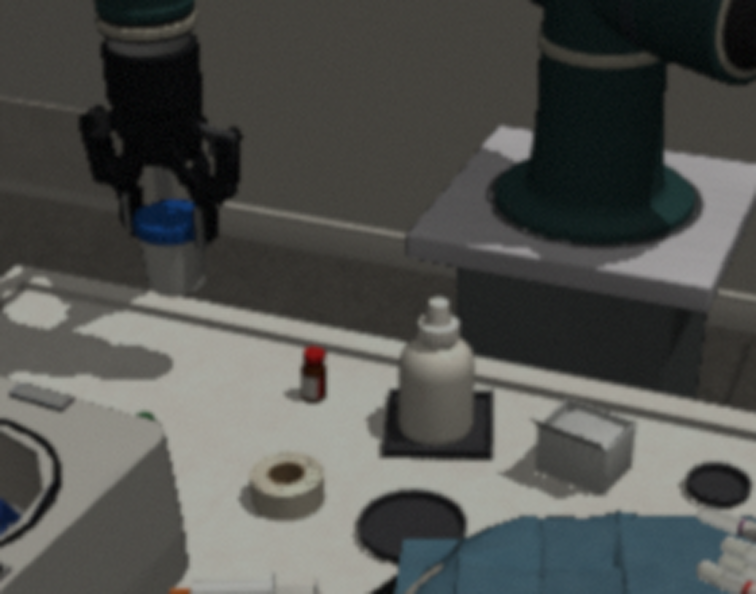

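The cup is held level by its lid (crop about 165,245). I'll carry it to the large dish, moving ahead of the bottle.

>>> servo_tool(targets=[{"hand": 1,"x": 0.02,"y": -0.02,"z": 0,"roll": 0},{"hand": 1,"x": 0.06,"y": -0.06,"z": 0,"roll": 0},{"hand": 1,"x": 0.11,"y": -0.11,"z": 0,"roll": 0},{"hand": 1,"x": 0.16,"y": -0.17,"z": 0,"roll": 0},{"hand": 1,"x": 0.21,"y": -0.23,"z": 0,"roll": 0},{"hand": 1,"x": 0.25,"y": -0.3,"z": 0,"roll": 0},{"hand": 1,"x": 0.27,"y": -0.37,"z": 0,"roll": 0},{"hand": 1,"x": 0.274,"y": -0.44,"z": 0,"roll": 0},{"hand": 1,"x": 0.274,"y": -0.5,"z": 0,"roll": 0},{"hand": 1,"x": 0.274,"y": -0.53,"z": 0,"roll": 0}])

```text
time: 9.02
tool_pos: [0.5993, 0.0278, 0.1237]
tcp_rot: [-3.141, -0.003, 0.007]
wrist_force: [-0.3, -0.2, -0.8]
width: 0.689
grip_force: 27.3
```

>>> servo_tool(targets=[{"hand": 1,"x": 0,"y": -0.008,"z": 0,"roll": 0},{"hand": 1,"x": 0,"y": -0.008,"z": 0,"roll": 0},{"hand": 1,"x": 0,"y": -0.008,"z": 0,"roll": 0}])

```text
time: 9.27
tool_pos: [0.6004, 0.0273, 0.1254]
tcp_rot: [3.141, -0.0, -0.002]
wrist_force: [-0.8, -1.0, -0.1]
width: 0.688
grip_force: 27.3
```

>>> servo_tool(targets=[{"hand": 1,"x": 0.002,"y": -0.001,"z": 0.03,"roll": 0},{"hand": 1,"x": 0.002,"y": -0.001,"z": 0.07,"roll": 0},{"hand": 1,"x": 0.002,"y": -0.001,"z": 0.11,"roll": 0},{"hand": 1,"x": 0.002,"y": -0.001,"z": 0.14,"roll": 0},{"hand": 1,"x": 0.002,"y": -0.001,"z": 0.155,"roll": 0},{"hand": 1,"x": 0.002,"y": -0.001,"z": 0.163,"roll": 0},{"hand": 1,"x": 0.002,"y": -0.001,"z": 0.167,"roll": 0},{"hand": 1,"x": 0.002,"y": -0.001,"z": 0.17,"roll": 0},{"hand": 1,"x": 0.002,"y": -0.001,"z": 0.17,"roll": 0}])

```text
time: 10.02
tool_pos: [0.6029, 0.0284, 0.0423]
tcp_rot: [3.141, -0.001, 0.003]
wrist_force: [0.1, -0.0, -0.5]
width: 0.692
grip_force: 27.3
```

>>> servo_tool(targets=[{"hand": -0.42,"x": 0,"y": 0,"z": 0,"roll": 0},{"hand": -0.48,"x": 0,"y": 0,"z": 0,"roll": 0},{"hand": -0.6,"x": 0,"y": 0,"z": 0,"roll": 0},{"hand": -0.8,"x": 0,"y": 0,"z": 0,"roll": 0},{"hand": -1,"x": 0,"y": 0,"z": 0,"roll": 0},{"hand": -1,"x": 0,"y": 0,"z": -0.01,"roll": 0},{"hand": -1,"x": 0,"y": 0,"z": -0.04,"roll": 0},{"hand": -1,"x": 0,"y": 0,"z": -0.09,"roll": 0},{"hand": -1,"x": 0,"y": 0,"z": -0.16,"roll": 0},{"hand": -1,"x": 0,"y": 0,"z": -0.2,"roll": 0}])

```text
time: 10.85
tool_pos: [0.6033, 0.029, 0.1448]
tcp_rot: [-3.142, 0.0, -0.005]
wrist_force: [1.5, -0.5, 1.3]
width: 1.0
grip_force: 0.0
```

>>> servo_tool(targets=[{"hand": -0.2,"x": -0.005,"y": 0.03,"z": 0,"roll": 0},{"hand": -0.2,"x": -0.01,"y": 0.1,"z": 0,"roll": 0},{"hand": -0.2,"x": -0.015,"y": 0.18,"z": 0,"roll": 0},{"hand": -0.2,"x": -0.015,"y": 0.26,"z": 0,"roll": 0},{"hand": -0.2,"x": -0.015,"y": 0.34,"z": 0,"roll": 0},{"hand": -0.2,"x": -0.015,"y": 0.42,"z": 0,"roll": 0},{"hand": -0.2,"x": -0.015,"y": 0.461,"z": 0,"roll": 0},{"hand": -0.2,"x": -0.015,"y": 0.461,"z": 0.06,"roll": 0},{"hand": -0.2,"x": -0.015,"y": 0.461,"z": 0.1,"roll": 0},{"hand": -0.2,"x": -0.015,"y": 0.461,"z": 0.1,"roll": 0}])

```text
time: 11.68
tool_pos: [0.5899, -0.2014, 0.0857]
tcp_rot: [-3.138, 0.003, 0.014]
wrist_force: [-1.2, 0.0, 0.1]
width: 0.6
grip_force: 0.0
```

>>> servo_tool(targets=[{"hand": -0.2,"x": 0,"y": 0,"z": 0,"roll": 0},{"hand": -0.2,"x": 0,"y": 0,"z": 0,"roll": 0}])

```text
time: 11.85
tool_pos: [0.5946, -0.2017, 0.0918]
tcp_rot: [3.141, -0.0, 0.001]
wrist_force: [0.7, -0.6, 0.1]
width: 0.6
grip_force: 0.0
```

```bash
python3 - <<'E'
from h import *
im=read_camera('scene')[:,:,::-1];t=read_camera('top')[:,:,::-1]
cv2.imwrite('pics/b6.png',np.hstack([cv2.resize(im[60:300,160:360],None,fx=2,fy=2,interpolation=cv2.INTER_CUBIC),cv2.resize(t[150:310,250:450],None,fx=2,fy=3,interpolation=cv2.INTER_CUBIC)]))
E
```

```text
(no output)
```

View pics/b6.png

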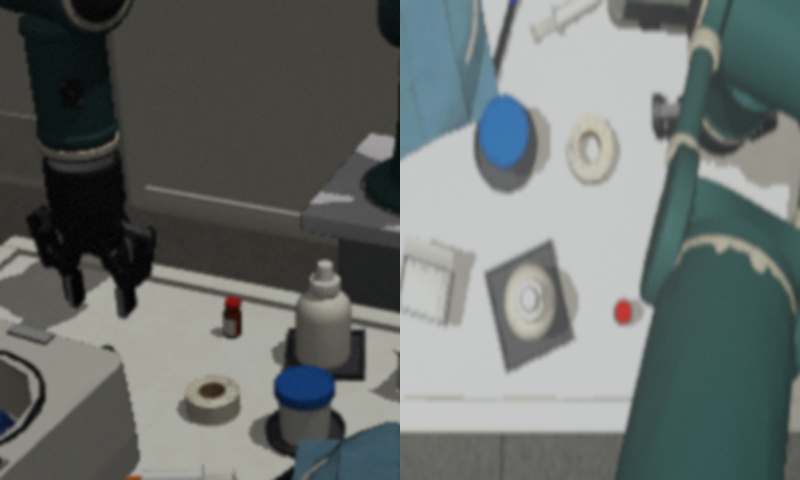

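The cup sits in the large dish (right half, about 505,140) and the bottle in the tray. The gripper is over the green vial, which is partly hidden at (108,350). I'll descend and grasp.

>>> servo_tool(targets=[{"hand": -0.2,"x": 0.002,"y": 0,"z": 0.05,"roll": 0},{"hand": -0.2,"x": 0.002,"y": 0,"z": 0.1,"roll": 0},{"hand": -0.2,"x": 0.002,"y": 0,"z": 0.14,"roll": 0},{"hand": -0.2,"x": 0.002,"y": 0,"z": 0.155,"roll": 0},{"hand": -0.2,"x": 0.002,"y": 0,"z": 0.155,"roll": 0},{"hand": 0.3,"x": 0.002,"y": 0,"z": 0.155,"roll": 0},{"hand": 1,"x": 0.002,"y": 0,"z": 0.155,"roll": 0},{"hand": 1,"x": 0.002,"y": 0,"z": 0.155,"roll": 0},{"hand": 1,"x": 0.002,"y": 0,"z": 0.155,"roll": 0},{"hand": 1,"x": 0.002,"y": 0,"z": 0.155,"roll": 0}], grip_force=20)

```text
time: 12.78
tool_pos: [0.5972, -0.2021, 0.016]
tcp_rot: [3.141, -0.001, 0.006]
wrist_force: [0.3, 0.9, 6.3]
width: 0.251
grip_force: 20.0
```

>>> servo_tool(targets=[{"hand": 1,"x": 0,"y": 0,"z": -0.02,"roll": 0},{"hand": 1,"x": 0,"y": 0,"z": -0.07,"roll": 0},{"hand": 1,"x": 0,"y": 0,"z": -0.13,"roll": 0},{"hand": 1,"x": 0,"y": 0,"z": -0.2,"roll": 0},{"hand": 1,"x": 0,"y": 0,"z": -0.24,"roll": 0},{"hand": 1,"x": 0,"y": 0,"z": -0.25,"roll": 0},{"hand": 1,"x": 0,"y": 0,"z": -0.25,"roll": 0}])

```text
time: 13.37
tool_pos: [0.597, -0.2023, 0.142]
tcp_rot: [3.14, -0.001, 0.008]
wrist_force: [0.3, 0.2, -0.8]
width: 0.25
grip_force: 19.7
```

```bash
python3 - <<'E'
from h import *
im=read_camera('scene')[:,:,::-1]
cv2.imwrite('pics/b7.png',cv2.resize(im[60:260,130:330],None,fx=3,fy=3,interpolation=cv2.INTER_CUBIC))
E
```

```text
(no output)
```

View pics/b7.png

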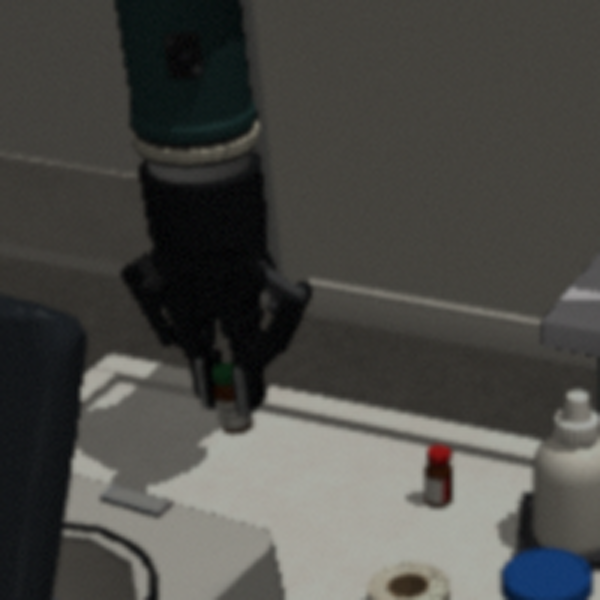

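The green vial is in the grip (crop about 230,395). I'll check numerically whether it hangs straight.

```bash
python3 - <<'E'
from h import *
f=lambda p:((pix('scene',p)-[130,60])*3).round(0)
for x in(.594,.597):
  for z in(.126,.164,.172): print(x,z,f((x,-.2023,z)))
im=read_camera('scene')[:,:,::-1];h=cv2.cvtColor(im,cv2.COLOR_BGR2HSV);H,S,V=cv2.split(h)
w=np.zeros(H.shape,bool);w[175:210,195:220]=1
for n,m in(('green',(H>40)&(H<85)&(S>80)&(V>30)&w),('brown',(H<14)&(S>90)&w)):
  y,x=np.nonzero(m);print(n,len(x),[(r,x[y==r].min(),x[y==r].max()) for r in np.unique(y)])
print(im[176:208:2,200:216].max(2))
E
```

```text
0.594 0.126 [238. 424.]
0.594 0.164 [232. 376.]
0.594 0.172 [230. 365.]
0.597 0.126 [236. 426.]
0.597 0.164 [229. 378.]
0.597 0.172 [228. 367.]
green 23 [(np.int64(182), np.int64(205), np.int64(207)), (np.int64(183), np.int64(203), np.int64(207)), (np.int64(184), np.int64(203), np.int64(207)), (np.int64(185), np.int64(203), np.int64(207)), (np.int64(186), np.int64(204), np.int64(206)), (np.int64(187), np.int64(204), np.int64(205))]
brown 27 [(np.int64(190), np.int64(201), np.int64(207)), (np.int64(191), np.int64(202), np.int64(208)), (np.int64(192), np.int64(202), np.int64(208)), (np.int64(193), np.int64(201), np.int64(208))]
[[  5  16  35  43  49  51  44  25  12  11  10   8  12   8   9  12]
 [  2   7   7  20  43  49  45  27  14   9   9   9  13  10   6  11]
 [  7   5   5   6  22  42  49  44  25  12   9  11   7  10   5   7]
 [  3   7  15  23  27  34  37  35  27  18  13   9   8   8  10   8]
 [  3  17  30  36  36  37  35  34  30  42  38  26  16   7   9   7]
 [  6  17  27  29  33  33  31  28  28  42  45  34  20  11   8   5]
 [  5   5  16  21  23  24  22  21  23  40  46  38  24  12  10   8]
 [  9  10  19  24  27  26  28  25  24  34  45  39  28  15  10   6]
 [ 11  11  20  24  27  27  27  25  25  32  42  42  34  21  10   7]
 [ 19  12  24  39  42  42  42  44  42  35  43  46  36  22  12   8]
 [ 40  40  50  61  62  59  58  62  55  43  42  46  39  27  20  32]
 [ 90  90  89  76  67  60  60  62  58  52  45  47  44  40  59 110]
 [ 93  93  91  80  69  65  63  65  68  69  68  65  60  56  80 141]
 [ 93  94 102 109  90  67  62  67  71  71  66  61  56  51  86 144]
 [117 131 151 162 150 107  68  58  58  59  62  72  94 119 149 164]
 [164 167 168 170 168 163 158 156 155 156 158 160 166 168 168 168]]
```

Predicted and seen positions agree, so the vial hangs straight. I'll carry it to the far small dish, passing in front of the bottle.

>>> servo_tool(targets=[{"hand": 1,"x": 0,"y": -0.02,"z": 0,"roll": 0},{"hand": 1,"x": 0,"y": -0.08,"z": 0,"roll": 0},{"hand": 1,"x": 0,"y": -0.15,"z": 0,"roll": 0},{"hand": 1,"x": 0,"y": -0.23,"z": 0,"roll": 0},{"hand": 1,"x": 0,"y": -0.31,"z": 0,"roll": 0},{"hand": 1,"x": 0,"y": -0.39,"z": 0,"roll": 0},{"hand": 1,"x": 0,"y": -0.47,"z": 0,"roll": 0},{"hand": 1,"x": 0,"y": -0.55,"z": 0,"roll": 0},{"hand": 1,"x": 0,"y": -0.63,"z": 0,"roll": 0},{"hand": 1,"x": -0.02,"y": -0.7,"z": 0,"roll": 0}])

```text
time: 14.3
tool_pos: [0.5846, 0.1513, 0.1366]
tcp_rot: [-3.142, -0.0, 0.004]
wrist_force: [1.9, -0.2, 0.7]
width: 0.253
grip_force: 19.8
```

>>> servo_tool(targets=[{"hand": 1,"x": -0.03,"y": -0.06,"z": 0,"roll": 0},{"hand": 1,"x": -0.07,"y": -0.12,"z": 0,"roll": 0},{"hand": 1,"x": -0.11,"y": -0.18,"z": 0,"roll": 0},{"hand": 1,"x": -0.15,"y": -0.25,"z": 0,"roll": 0},{"hand": 1,"x": -0.18,"y": -0.32,"z": 0,"roll": 0},{"hand": 1,"x": -0.2,"y": -0.38,"z": 0,"roll": 0},{"hand": 1,"x": -0.216,"y": -0.418,"z": 0,"roll": 0},{"hand": 1,"x": -0.216,"y": -0.418,"z": 0,"roll": 0},{"hand": 1,"x": -0.216,"y": -0.418,"z": 0,"roll": 0},{"hand": 1,"x": -0.216,"y": -0.418,"z": 0,"roll": 0}])

```text
time: 15.13
tool_pos: [0.4765, 0.3566, 0.1371]
tcp_rot: [3.139, 0.001, -0.004]
wrist_force: [-1.0, 0.5, -0.4]
width: 0.247
grip_force: 19.8
```

>>> servo_tool(targets=[{"hand": 1,"x": 0.004,"y": 0,"z": 0.03,"roll": 0},{"hand": 1,"x": 0.004,"y": 0,"z": 0.08,"roll": 0},{"hand": 1,"x": 0.004,"y": 0,"z": 0.13,"roll": 0},{"hand": 1,"x": 0.004,"y": 0,"z": 0.17,"roll": 0},{"hand": 1,"x": 0.004,"y": 0,"z": 0.2,"roll": 0},{"hand": 1,"x": 0.004,"y": 0,"z": 0.22,"roll": 0},{"hand": 1,"x": 0.004,"y": 0,"z": 0.232,"roll": 0},{"hand": 1,"x": 0.004,"y": 0,"z": 0.238,"roll": 0},{"hand": 1,"x": 0.004,"y": 0,"z": 0.24,"roll": 0},{"hand": 1,"x": 0.004,"y": 0,"z": 0.24,"roll": 0}])

```text
time: 15.97
tool_pos: [0.4805, 0.3576, 0.0195]
tcp_rot: [-3.141, 0.001, -0.002]
wrist_force: [0.7, -0.3, 0.5]
width: 0.249
grip_force: 19.6
```

>>> servo_tool(targets=[{"hand": 1,"x": 0,"y": 0,"z": 0.001,"roll": 0},{"hand": 1,"x": 0,"y": 0,"z": 0.001,"roll": 0}])

```text
time: 16.13
tool_pos: [0.4802, 0.3578, 0.0191]
tcp_rot: [-3.141, 0.001, -0.002]
wrist_force: [1.0, 0.6, 0.7]
width: 0.252
grip_force: 19.8
```

```bash
python3 - <<'E'
from h import *
im=read_camera('scene')[:,:,::-1];print(bot.read_state()['tool_pos'])
cv2.imwrite('pics/b8.png',cv2.resize(im[170:300,400:560],None,fx=4,fy=4,interpolation=cv2.INTER_CUBIC))
E
```

```text
[0.48024809 0.35785408 0.01910798]
```

View pics/b8.png

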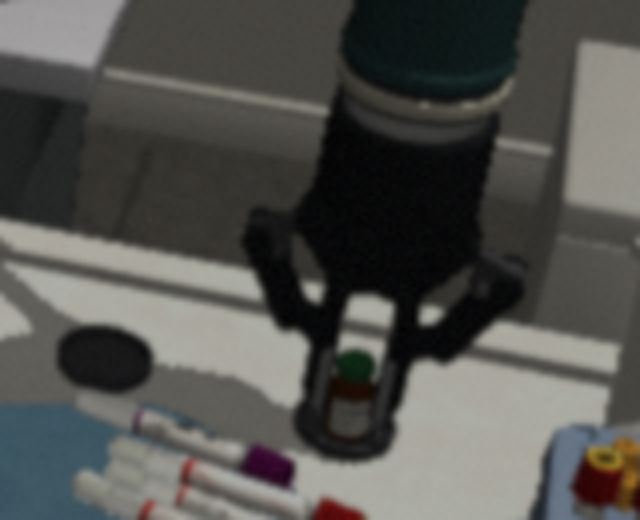

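The vial stands in the far dish (crop about 350,400). I'll release it and go to the red vial.

>>> servo_tool(targets=[{"hand": 0.45,"x": 0,"y": 0,"z": 0,"roll": 0},{"hand": 0.4,"x": 0,"y": 0,"z": 0,"roll": 0},{"hand": 0.3,"x": 0,"y": 0,"z": 0,"roll": 0},{"hand": 0.1,"x": 0,"y": 0,"z": 0,"roll": 0},{"hand": -0.2,"x": 0,"y": 0,"z": 0,"roll": 0},{"hand": -0.2,"x": 0,"y": 0,"z": -0.02,"roll": 0},{"hand": -0.2,"x": 0,"y": 0,"z": -0.1,"roll": 0},{"hand": -0.2,"x": 0,"y": 0,"z": -0.18,"roll": 0},{"hand": -0.2,"x": 0,"y": 0,"z": -0.26,"roll": 0},{"hand": -0.2,"x": 0,"y": 0,"z": -0.34,"roll": 0}])

```text
time: 17.02
tool_pos: [0.4793, 0.3572, 0.1907]
tcp_rot: [-3.142, 0.001, 0.0]
wrist_force: [2.0, 0.2, 0.3]
width: 0.604
grip_force: 0.0
```

>>> servo_tool(targets=[{"hand": -0.2,"x": 0,"y": 0.05,"z": -0.03,"roll": 0},{"hand": -0.2,"x": -0.01,"y": 0.13,"z": -0.03,"roll": 0},{"hand": -0.2,"x": -0.02,"y": 0.21,"z": -0.03,"roll": 0},{"hand": -0.2,"x": -0.03,"y": 0.29,"z": -0.03,"roll": 0},{"hand": -0.2,"x": -0.04,"y": 0.37,"z": -0.03,"roll": 0},{"hand": -0.2,"x": -0.042,"y": 0.45,"z": -0.03,"roll": 0},{"hand": -0.2,"x": -0.042,"y": 0.53,"z": -0.03,"roll": 0},{"hand": -0.2,"x": -0.042,"y": 0.61,"z": -0.03,"roll": 0},{"hand": -0.2,"x": -0.042,"y": 0.69,"z": -0.03,"roll": 0},{"hand": -0.2,"x": -0.042,"y": 0.77,"z": -0.03,"roll": 0}])

```text
time: 17.85
tool_pos: [0.4581, -0.0294, 0.2044]
tcp_rot: [3.141, -0.0, 0.003]
wrist_force: [1.9, -0.1, -0.1]
width: 0.599
grip_force: 0.0
```

>>> servo_tool(targets=[{"hand": -0.2,"x": 0,"y": 0.07,"z": 0,"roll": 0},{"hand": -0.2,"x": 0,"y": 0.13,"z": 0,"roll": 0},{"hand": -0.2,"x": 0,"y": 0.17,"z": 0.02,"roll": 0},{"hand": -0.2,"x": 0,"y": 0.177,"z": 0.08,"roll": 0},{"hand": -0.2,"x": 0,"y": 0.177,"z": 0.15,"roll": 0},{"hand": -0.2,"x": 0,"y": 0.177,"z": 0.22,"roll": 0},{"hand": -0.2,"x": 0,"y": 0.177,"z": 0.25,"roll": 0},{"hand": -0.2,"x": 0,"y": 0.177,"z": 0.25,"roll": 0},{"hand": -0.2,"x": 0,"y": 0.177,"z": 0.25,"roll": 0}])

```text
time: 18.6
tool_pos: [0.4578, -0.1159, 0.0781]
tcp_rot: [-3.141, 0.001, 0.003]
wrist_force: [0.5, -0.6, 0.9]
width: 0.606
grip_force: 0.0
```

>>> servo_tool(targets=[{"hand": -0.2,"x": 0.002,"y": 0,"z": 0.05,"roll": 0},{"hand": -0.2,"x": 0.002,"y": 0,"z": 0.1,"roll": 0},{"hand": -0.2,"x": 0.002,"y": 0,"z": 0.127,"roll": 0},{"hand": -0.2,"x": 0.002,"y": 0,"z": 0.127,"roll": 0},{"hand": -0.2,"x": 0.002,"y": 0,"z": 0.127,"roll": 0},{"hand": 0.3,"x": 0.002,"y": 0,"z": 0.127,"roll": 0},{"hand": 1,"x": 0.002,"y": 0,"z": 0.127,"roll": 0},{"hand": 1,"x": 0.002,"y": 0,"z": 0.127,"roll": 0},{"hand": 1,"x": 0.002,"y": 0,"z": 0.127,"roll": 0},{"hand": 1,"x": 0.002,"y": 0,"z": 0.127,"roll": 0}])

```text
time: 19.43
tool_pos: [0.4614, -0.1167, 0.0169]
tcp_rot: [3.14, -0.0, 0.006]
wrist_force: [-0.5, 0.3, 6.7]
width: 0.251
grip_force: 19.5
```

>>> servo_tool(targets=[{"hand": 1,"x": 0,"y": 0,"z": -0.02,"roll": 0},{"hand": 1,"x": 0,"y": 0,"z": -0.07,"roll": 0},{"hand": 1,"x": 0,"y": 0,"z": -0.14,"roll": 0},{"hand": 1,"x": 0,"y": 0,"z": -0.22,"roll": 0},{"hand": 1,"x": 0,"y": 0,"z": -0.3,"roll": 0},{"hand": 1,"x": 0,"y": 0,"z": -0.35,"roll": 0},{"hand": 1,"x": 0,"y": 0,"z": -0.37,"roll": 0},{"hand": 1,"x": 0,"y": 0,"z": -0.37,"roll": 0},{"hand": 1,"x": 0,"y": 0,"z": -0.37,"roll": 0}])

```text
time: 20.18
tool_pos: [0.4591, -0.1159, 0.1995]
tcp_rot: [3.142, -0.001, 0.0]
wrist_force: [-0.1, 0.6, -1.2]
width: 0.252
grip_force: 19.7
```

```bash
python3 - <<'E'
from h import *
im=read_camera('scene')[:,:,::-1];p=bot.read_state()['tool_pos'];print(p)
b=p-[.001,0,.016];q=pix('scene',b+[0,0,.04]);print(q,pix('scene',b))
h=cv2.cvtColor(np.ascontiguousarray(im),cv2.COLOR_BGR2HSV);H,S,V=cv2.split(h)
m=((H<10)|(H>170))&(S>110)&(V>30);w=np.zeros(H.shape,bool);a,c=q.astype(int);w[c-25:c+40,a-25:a+25]=1
y,x=np.nonzero(m&w);print([(r,x[y==r].min(),x[y==r].max()) for r in np.unique(y)])
E
```

```text
[ 0.45814529 -0.1156735   0.19807759]
[273.56722363 138.12345256] [274.50423187 155.40900454]
[(np.int64(134), np.int64(272), np.int64(273)), (np.int64(135), np.int64(269), np.int64(274)), (np.int64(136), np.int64(269), np.int64(274)), (np.int64(137), np.int64(269), np.int64(274)), (np.int64(138), np.int64(269), np.int64(275)), (np.int64(139), np.int64(269), np.int64(274)), (np.int64(140), np.int64(270), np.int64(274)), (np.int64(141), np.int64(271), np.int64(273)), (np.int64(145), np.int64(272), np.int64(272)), (np.int64(151), np.int64(276), np.int64(277)), (np.int64(152), np.int64(275), np.int64(277)), (np.int64(153), np.int64(275), np.int64(276)), (np.int64(154), np.int64(275), np.int64(276)), (np.int64(155), np.int64(275), np.int64(276))]
```

>>> servo_tool(targets=[{"hand": 1,"x": 0,"y": -0.02,"z": 0,"roll": 0},{"hand": 1,"x": 0,"y": -0.08,"z": 0,"roll": 0},{"hand": 1,"x": 0.005,"y": -0.15,"z": 0,"roll": 0},{"hand": 1,"x": 0.01,"y": -0.23,"z": 0,"roll": 0},{"hand": 1,"x": 0.015,"y": -0.31,"z": 0,"roll": 0},{"hand": 1,"x": 0.017,"y": -0.39,"z": 0,"roll": 0},{"hand": 1,"x": 0.017,"y": -0.47,"z": 0,"roll": 0},{"hand": 1,"x": 0.017,"y": -0.55,"z": 0,"roll": 0},{"hand": 1,"x": 0.017,"y": -0.63,"z": 0,"roll": 0},{"hand": 1,"x": 0.017,"y": -0.67,"z": 0,"roll": 0}])

```text
time: 21.07
tool_pos: [0.4657, 0.2229, 0.1972]
tcp_rot: [-3.141, -0.003, 0.007]
wrist_force: [-0.3, -0.3, 0.1]
width: 0.247
grip_force: 19.7
```

>>> servo_tool(targets=[{"hand": 1,"x": 0,"y": -0.02,"z": 0,"roll": 0},{"hand": 1,"x": 0,"y": -0.026,"z": 0.02,"roll": 0},{"hand": 1,"x": 0,"y": -0.026,"z": 0.07,"roll": 0},{"hand": 1,"x": 0,"y": -0.026,"z": 0.13,"roll": 0},{"hand": 1,"x": 0,"y": -0.026,"z": 0.19,"roll": 0},{"hand": 1,"x": 0,"y": -0.026,"z": 0.22,"roll": 0},{"hand": 1,"x": 0,"y": -0.026,"z": 0.22,"roll": 0},{"hand": 1,"x": 0,"y": -0.026,"z": 0.22,"roll": 0},{"hand": 1,"x": 0,"y": -0.026,"z": 0.22,"roll": 0}])

```text
time: 21.82
tool_pos: [0.4685, 0.2313, 0.0901]
tcp_rot: [3.142, -0.002, 0.001]
wrist_force: [0.2, -0.2, 0.6]
width: 0.25
grip_force: 19.7
```

>>> servo_tool(targets=[{"hand": 1,"x": 0,"y": -0.002,"z": 0.04,"roll": 0},{"hand": 1,"x": 0,"y": -0.002,"z": 0.08,"roll": 0},{"hand": 1,"x": 0,"y": -0.002,"z": 0.11,"roll": 0},{"hand": 1,"x": 0,"y": -0.002,"z": 0.125,"roll": 0},{"hand": 1,"x": 0,"y": -0.002,"z": 0.134,"roll": 0},{"hand": 1,"x": 0,"y": -0.002,"z": 0.139,"roll": 0},{"hand": 1,"x": 0,"y": -0.002,"z": 0.14,"roll": 0},{"hand": 1,"x": 0,"y": -0.002,"z": 0.14,"roll": 0},{"hand": 1,"x": 0,"y": -0.002,"z": 0.14,"roll": 0}])

```text
time: 22.57
tool_pos: [0.4689, 0.2333, 0.0208]
tcp_rot: [-3.141, 0.001, -0.003]
wrist_force: [1.0, 0.5, -0.6]
width: 0.25
grip_force: 19.7
```

```bash
python3 - <<'E'
from h import *
im=read_camera('scene')[:,:,::-1];print(bot.read_state()['tool_pos'])
cv2.imwrite('pics/b9.png',cv2.resize(im[170:300,350:530],None,fx=4,fy=4,interpolation=cv2.INTER_CUBIC))
E
```

```text
[0.46886038 0.23326731 0.02071871]
```

View pics/b9.png

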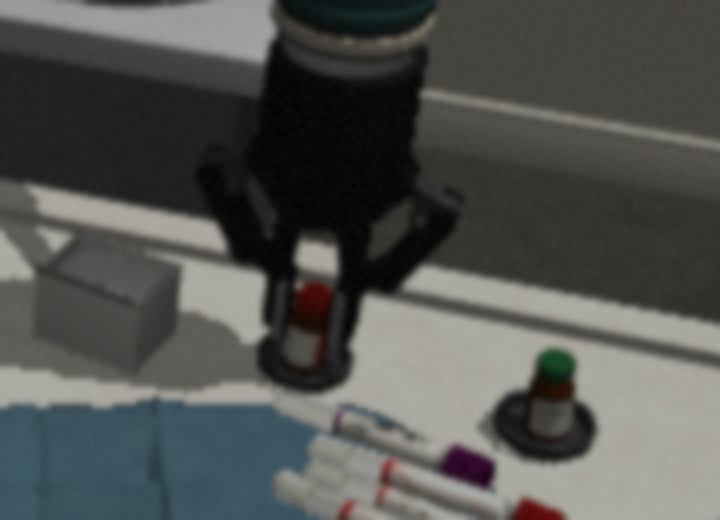

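The green vial stands upright in its dish (550,400), and the red one is in the near dish (310,335). I'll lower 1 mm, release and withdraw.

>>> servo_tool(targets=[{"hand": 1,"x": 0,"y": 0,"z": 0.002,"roll": 0},{"hand": 1,"x": 0,"y": 0,"z": 0.003,"roll": 0},{"hand": 0.45,"x": 0,"y": 0,"z": 0.003,"roll": 0},{"hand": 0.4,"x": 0,"y": 0,"z": 0.003,"roll": 0},{"hand": 0.3,"x": 0,"y": 0,"z": 0.003,"roll": 0},{"hand": 0.1,"x": 0,"y": 0,"z": 0.003,"roll": 0},{"hand": -0.2,"x": 0,"y": 0,"z": 0.003,"roll": 0},{"hand": -0.2,"x": 0,"y": 0,"z": -0.02,"roll": 0},{"hand": -0.2,"x": 0,"y": 0,"z": -0.09,"roll": 0},{"hand": -0.2,"x": 0,"y": 0,"z": -0.16,"roll": 0}])

```text
time: 23.45
tool_pos: [0.466, 0.232, 0.0992]
tcp_rot: [3.139, -0.001, -0.008]
wrist_force: [-0.3, 0.9, -0.4]
width: 0.601
grip_force: 0.0
```

>>> servo_tool(targets=[{"hand": -0.2,"x": 0,"y": 0,"z": -0.08,"roll": 0},{"hand": -0.2,"x": 0,"y": 0,"z": -0.16,"roll": 0},{"hand": -0.2,"x": 0,"y": 0,"z": -0.24,"roll": 0},{"hand": -0.2,"x": 0,"y": 0,"z": -0.3,"roll": 0},{"hand": -0.2,"x": 0,"y": 0,"z": -0.3,"roll": 0},{"hand": -0.2,"x": 0,"y": 0,"z": -0.3,"roll": 0},{"hand": -0.2,"x": 0,"y": 0,"z": -0.3,"roll": 0},{"hand": -0.2,"x": 0,"y": 0,"z": -0.3,"roll": 0}])

```text
time: 24.12
tool_pos: [0.4668, 0.2324, 0.248]
tcp_rot: [3.14, -0.001, -0.005]
wrist_force: [-0.0, -0.1, 0.3]
width: 0.599
grip_force: 0.0
```

```bash
python3 - <<'E'
from h import *
cv2.imwrite('pics/end.png',np.ascontiguousarray(read_camera('scene')[:,:,::-1]))
E
```

```text
(no output)
```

View pics/end.png

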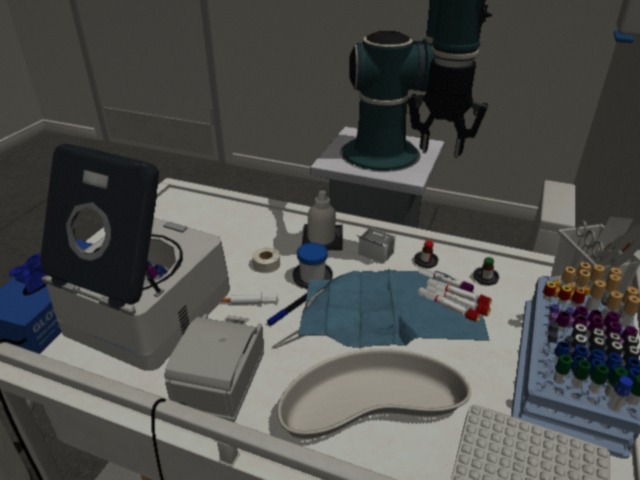

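The final view shows all four upright in their holders: bottle (321,220), cup (313,262), red vial (427,252), green vial (488,268). The tape (266,260) and carton (377,245) haven't moved, and the arm is clear.

```bash
python3 -c "
from workcell import ticket; print(ticket.finish_job())"
```

```text
the job is handed in; nothing more can be done
None
```

All four containers are upright in their holders (red vial in the nearer small dish, green in the farther), the tape and carton were left in place, and the job was handed in at about 24 s on the robot's clock.

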